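Count off three gaps by touch and slide the polish tin home

TASK

The round shoe polish tin belongs in the third gap of the plywood divider rack, counted from the end where the plywood cabinet stands. Starting at that end, run a fingertip along the tops of the uprights, touching the first four one after another to count off three gaps, and then gently push the tin across the shelf with the fingertips into that third gap until it sits home against the back board. Do not grip, tip or lift the tin, and leave everything else standing where it is.

Things in the scene. Friction and masses are not known exactly. Their poses are not given: they have to be found in the camera images.
- rack: fixed plywood divider rack, 72 deep (x), 466 wide (y), 52 mm high: 7 uprights on a low back board (12 mm thick, 30 high) leave 6 gaps, open to the front (-x) and top, no floor. Origin: centre of its underside; x points into the gaps, away from the robot, y to the robot's left. Gaps: 66 mm wide, 60 deep, centres at y = 190, 114, 38, -38, -114, -190 mm; back board's front face at x = 24 mm
- upright1: upright 1 of 7 of the rack, counted from the robot's left (+y); its origin is at shelf level, 228 mm to the +y side of the rack's origin (rack frame). 10 mm thick, 52 mm high, from x = -36 to 24 mm, top and front edges rounded (5 mm)
- upright2: upright 2 of 7 of the rack, counted from the robot's left (+y); its origin is at shelf level, 152 mm to the +y side of the rack's origin (rack frame). 10 mm thick, 52 mm high, from x = -36 to 24 mm, top and front edges rounded (5 mm)
- upright3: upright 3 of 7 of the rack, counted from the robot's left (+y); its origin is at shelf level, 76 mm to the +y side of the rack's origin (rack frame). 10 mm thick, 52 mm high, from x = -36 to 24 mm, top and front edges rounded (5 mm)
- upright4: upright 4 of 7, the middle one; its origin is at shelf level at the rack's origin. 10 mm thick, 52 mm high, from x = -36 to 24 mm, top and front edges rounded (5 mm)
- upright5: upright 5 of 7 of the rack, counted from the robot's left (+y); its origin is at shelf level, 76 mm to the -y side of the rack's origin (rack frame). 10 mm thick, 52 mm high, from x = -36 to 24 mm, top and front edges rounded (5 mm)
- upright6: upright 6 of 7 of the rack, counted from the robot's left (+y); its origin is at shelf level, 152 mm to the -y side of the rack's origin (rack frame). 10 mm thick, 52 mm high, from x = -36 to 24 mm, top and front edges rounded (5 mm)
- upright7: upright 7 of 7 of the rack, counted from the robot's left (+y); its origin is at shelf level, 228 mm to the -y side of the rack's origin (rack frame). 10 mm thick, 52 mm high, from x = -36 to 24 mm, top and front edges rounded (5 mm)
- tin: loose round flat metal tin of shoe polish (dark lid rim, brass disc on top), 56 mm diameter, 24 mm high, about 0.11 kg, lying flat on the shelf in front of the rack; it slides freely. Origin: centre of its underside. Home against the back board its origin is at x = -4 mm in the rack's frame
- cabinet: small fixed plywood cabinet, 150 mm deep, 180 mm wide, 200 mm high, with a swing door and knob facing the robot and a comb on top; stands beyond one end of the rack, left or right; gaps and uprights are counted from this end. Origin: centre of its underside. Leave alone
- cabinet_door0 (a joint): the cabinet's door, 0 = shut, grows as it opens (rad). Leave shut
- jar: green glass jar of marbles with metal lid, 88 mm diameter, 124 mm high, loose, beyond the other end of the rack. Origin: centre of its underside. Leave alone
- mug: aluminium travel mug with black lid, 76 mm diameter, 170 mm high, loose, standing at the front left. Origin: centre of its underside. Leave alone
- padlock: steel padlock lying flat in the rack's leftmost gap (+y end) with its shackle towards the robot, body 40 x 50 x 20 mm with a shackle reaching 54 mm from its origin along its +x, loose. Origin: centre of the body's underside. Leave alone
Mind the look-alikes: they are no part of the job. Leave any orange or red look-alike of the tin alone.

How it is judged:
On the way, in this order (a step that is already met when the one before it is completed fails the run):
1. a fingertip touches the top of the end upright nearest the cabinet (((y of cabinet in the frame of rack above 0 m and (contact force between the fingers and upright1 above 0.3 N and height (world z) of the grasp point above 0.055 m)) or (not (y of cabinet in the frame of rack above 0 m) and (contact force between the fingers and upright7 above 0.3 N and height (world z) of the grasp point above 0.055 m)))), for 0.04 s.
2. a fingertip touches the top of the second upright (((y of cabinet in the frame of rack above 0 m and (contact force between the fingers and upright2 above 0.3 N and height (world z) of the grasp point above 0.055 m)) or (not (y of cabinet in the frame of rack above 0 m) and (contact force between the fingers and upright6 above 0.3 N and height (world z) of the grasp point above 0.055 m)))), for 0.04 s.
3. a fingertip touches the top of the third upright (((y of cabinet in the frame of rack above 0 m and (contact force between the fingers and upright3 above 0.3 N and height (world z) of the grasp point above 0.055 m)) or (not (y of cabinet in the frame of rack above 0 m) and (contact force between the fingers and upright5 above 0.3 N and height (world z) of the grasp point above 0.055 m)))), for 0.04 s.
4. a fingertip touches the top of the fourth upright (((y of cabinet in the frame of rack above 0 m and (contact force between the fingers and upright4 above 0.3 N and height (world z) of the grasp point above 0.055 m)) or (not (y of cabinet in the frame of rack above 0 m) and (contact force between the fingers and upright4 above 0.3 N and height (world z) of the grasp point above 0.055 m)))), for 0.04 s.
5. the tin is pushed home in the third gap from the cabinet's end (x of tin in the frame of rack between -0.011 and 0 m and ((y of cabinet in the frame of rack above 0 m and y of tin in the frame of rack between 0.028 and 0.048 m) or (not (y of cabinet in the frame of rack above 0 m) and y of tin in the frame of rack between -0.048 and -0.028 m))), for 0.1 s.
At the end, for the whole second after the job is handed in: the tin lies flat and at rest on the shelf in the third gap from the cabinet's end, within 7 mm of the back board (all of step 5 and angle between tin's own z axis and vertical below 0.1 rad and height (world z) of tin below 0.004 m and linear speed of tin below 0.01 m/s); the robot touches nothing.
It fails at once if the tin is lifted (height (world z) of tin above 0.01 m).
It fails at once if the tin is tipped (angle between tin's own z axis and vertical above 0.4 rad).
It fails at once if the tin is gripped or shoved hard: more than 35 N between it and the fingers (contact force between the fingers and tin above 35 N).
It fails at once if the cabinet door is opened (value of joint cabinet_door0 above 0.15 rad).
It fails at once if the jar, mug or padlock is shifted more than 20 mm (distance of any of jar, mug, padlock from where it was at the start of the episode above 0.02 m).
It also fails if it takes over 64 s, if anything falls off the work surface, if the arm or the gripper's body presses on something with over 40 N, if the wrist force passes 120 N, or if a joint passes its speed limit or range.

ROBOT

A 6-joint arm with a two-finger parallel gripper is mounted at the origin on the work surface. World frame = base frame: x ahead of the robot, y to its left, z up, the work surface at z = 0. Lengths are in m, angles in rad, forces in N, time in s.
With the tool pointing down it reaches from about 0.35 to 0.775 m from the base axis. Payload 5.5 kg.
Tool frame: the origin (TCP) lies at the very end of the fingers, on their centre line; the grasp point (between the pads) lies 19 mm behind it; z points along the fingers, y is the direction in which the jaws open and shut (so a half turn about z gives the same grasp; the last joint's range is limited). The gripper opens to 85 mm and grips with 20 to 120 N. Pads are 22 mm wide; open, the fingers measure 114 mm over their backs; the gripper's body (76 mm by 85 mm) begins 54 mm behind the grasp point. The pads swing forward as they close: fully open they stand 13 mm farther back than shut.
Start: joints at [-1.459, 0.313, 0.046, 1.304, 0, 1.431], TCP at [0.143, -0.557, 0.231] pointing down, gripper open.
Joint ranges: [-2.76, 2.76], [-0.86, 1.69], [-1.03, 1.26], [-2.2, 2.34], [-1.47, 1.5], [-3.14, 3.14]. Speed limits (rad/s): [2.57, 2.57, 3.14, 3.14, 3.14, 3.14].

INTERFACE

Orientations are given as a unit quaternion [w, x, y, z].
In Python, from workcell import get_state, vision, workorder, silhouettes, tip_of gives the robot as it stands.
- The arm moves only by the shell command python3 -m inch 'ROWS' [FORCE]. ROWS is JSON, a list of rows, each a list of 7 numbers: the shift along the tool's x, y, z in cm, then the turn, a rotation vector about the tool's x, y, z in degrees, then the finger opening in cm, from 0 to 8.54. In form: [[dx, dy, dz, rx, ry, rz, hand], ...]. A call has 1 to 5 rows; each row shifts and turns the commanded pose from where the row before left it, along the tool's axes as they then stand; what a row does not reach is not made up. A row lasts 1/10 s, in which the tool goes at most 50 mm and 8.59 degrees, less where a joint would pass 70% of its speed; a pose out of reach is approached as far as the arm can. A call with a gripper value outside its range is refused whole. The fingers move at their own pace and stop on an object; FORCE is the grip in N (left out, the last holds). Time passes only in rows, so rows that do not move let the fingers close. It gives the time, the measured TCP pose, the force and the opening at its end, in the units of the state.
- get_state(): the state, without advancing time (a new reading comes with each control period).
- vision.read_camera(name): name is "scene" or "top" or "wrist"; returns a dict with "pixels" (480x640x3 uint8, red, green, blue), "depth" (480x640 float32, m along the optical axis (not along the pixel's ray), 0 where there is no reading), "mtx" (3x3 intrinsics, pixels), "T" (4x4, takes a point from camera to world coordinates); the wrist camera has in their place "tool_from_camera" (4x4, takes a point from camera to tool coordinates, whose origin is the TCP and whose axes are the flange's). Camera axes: x right, y up, looking along -z (the intrinsics and any distortion apply to the point x, -y, -z); pixel columns grow to the right and rows downward; lengths in m; the calibration is good to about 2 mm. A picture is of the moment at which its call begins: read the wrist's pose just before it.
- workorder.hand_in(): hands the job in, once; it reports no verdict.
Trained networks look in a picture, given as the dict that the camera call returned (one of the last four; its "shot" number tells which), for a name from the list of things; names that differ only in an ending like _2 or _b are one class to them, and where a whole thing is asked for, a point or a joint stands for the part that bears it (a point fixed in the world has none). Each returns a list of dicts, best first, with "confidence" (0 to 1); they miss things now and then, are a little off and sometimes report something else, mostly with a low value. They report only what shows in the picture. A call takes as long as a camera call. They do not tell look-alikes from the thing itself.
- silhouettes(picture, label): "mask" (480x640 bool, what is visible of it) and "location" ([column, row] in pixels, amid what is visible of it).
- tip_of(picture, label): "location" ([column, row] in pixels: a listed point, or the origin of a listed thing).
The state is a dict: "clock": time; "joint_pos": joint angles; "qvel": joint speeds; "tau": joint torques, N m; "tcp_pos": TCP position; "orientation": TCP orientation; "wrist_force": force on the tool from outside, world axes, zero at the start; "ft_torque": the same for the moment, N m; "finger_gap": finger opening in m.
Only numpy, scipy, OpenCV 4.12 (cv2) and the standard library are available. Lean on these libraries where they do the work, as an engineer would, in place of code of your own. Each camera call takes 0.05 s, during which the arm holds its last target.

## Working session

There is one attempt and no reset: what is moved stays moved. The work goes in short steps, Python scripts to look and compute and a shell command to move; the robot and the scene stay as the last step left them, time stands still between calls to the robot, and variables do not carry over. Pictures are saved under pics/ and viewed, and the job is handed in when it is done.

```bash
mkdir -p pics; ls
cat > h.py <<'E'
import numpy as np, cv2
from workcell import get_state, vision, workorder, silhouettes, tip_of
def save(p,n): cv2.imwrite('pics/'+n+'.png',cv2.cvtColor(p['pixels'],cv2.COLOR_RGB2BGR))
def world(p,u,v,z=None):
    K=p['mtx'];T=p['T']
    r=np.array([(u-K[0,2])/K[0,0],-(v-K[1,2])/K[1,1],-1.])
    if z is None:
        d=p['depth'][int(round(v)),int(round(u))]; return T[:3,:3]@(r*d)+T[:3,3]
    w=T[:3,:3]@r; o=T[:3,3]; return o+w*(z-o[2])/w[2]
E
python3 - <<'E'
from h import *
s=get_state();print({k:np.round(v,3) for k,v in s.items()})
for n in ['top','scene']:
    p=vision.read_camera(n);save(p,n+'0')
    print(n,np.round(p['T'],3).tolist(),p['mtx'].tolist(),[k for k in p])
    for l in ['rack','tin','cabinet','jar','mug','padlock','upright1','upright4','upright7']:
        for f in (tip_of,silhouettes):
            for d in f(p,l)[:4]:
                u,v=d['location']; print(l,f.__name__,round(d['confidence'],2),np.round([u,v]),np.round(world(p,u,v),3),np.round(world(p,u,v,0),3))
E
```

```text
pics
{'clock': np.float64(0.0), 'joint_pos': array([-1.459,  0.314,  0.045,  1.304,  0.   ,  1.431]), 'qvel': array([-0.001,  0.001,  0.001,  0.   ,  0.001,  0.002]), 'tau': array([ 0.0000e+00, -4.8063e+01,  2.9853e+01,  1.9000e-02, -0.0000e+00,
       -0.0000e+00]), 'tcp_pos': array([ 0.143, -0.556,  0.23 ]), 'orientation': array([-0.001,  0.992,  0.126,  0.   ]), 'wrist_force': array([-0.449, -0.19 , -1.092]), 'ft_torque': array([ 0.037, -0.004, -0.006]), 'finger_gap': np.float64(0.086)}
top [[-0.025, 0.986, -0.167, 0.279], [-1.0, -0.025, -0.003, -0.044], [-0.007, 0.166, 0.986, 1.409], [0.0, 0.0, 0.0, 1.0]] [[573.5445402476661, 0.0, 319.87900679214994], [0.0, 573.5445402476661, 228.17460470710142], [0.0, 0.0, 1.0]] ['pixels', 'depth', 'mtx', 'T', 'shot']
rack call 0.65 [322. 194.] [ 0.593 -0.049  0.05 ] [ 0.604 -0.049  0.   ]
rack call 0.93 [319. 184.] [ 0.623 -0.042  0.035] [ 0.632 -0.042  0.   ]
tin call 0.89 [263. 262.] [0.435 0.1   0.027] [0.438 0.103 0.   ]
tin call 0.61 [304. 296.] [0.349 0.    0.032] [0.351 0.001 0.   ]
tin call 0.6 [314. 246.] [ 0.471 -0.024  0.022] [ 0.474
[... 5100 characters left out ...]
 0.039] [0.575 0.024 0.   ]
upright4 call 0.6 [276. 248.] [ 0.579 -0.116  0.014] [ 0.573 -0.121  0.   ]
upright7 call 0.74 [317. 279.] [0.603 0.037 0.001] [0.602 0.037 0.   ]
upright7 call 0.66 [236. 227.] [ 0.574 -0.268  0.005] [ 0.571 -0.271  0.   ]
upright7 call 0.56 [338. 296.] [0.622 0.116 0.003] [0.62  0.116 0.   ]
upright7 call 0.56 [294. 265.] [ 0.6   -0.041  0.008] [ 0.597 -0.044  0.   ]
upright7 call 0.75 [233. 220.] [ 0.576 -0.27   0.048] [ 0.552 -0.295  0.   ]
upright7 call 0.71 [256. 233.] [ 0.576 -0.189  0.035] [ 0.558 -0.205  0.   ]
upright7 call 0.66 [318. 270.] [0.594 0.034 0.039] [0.575 0.024 0.   ]
upright7 call 0.6 [276. 248.] [ 0.579 -0.116  0.014] [ 0.573 -0.121  0.   ]
```

View pics/top0.png

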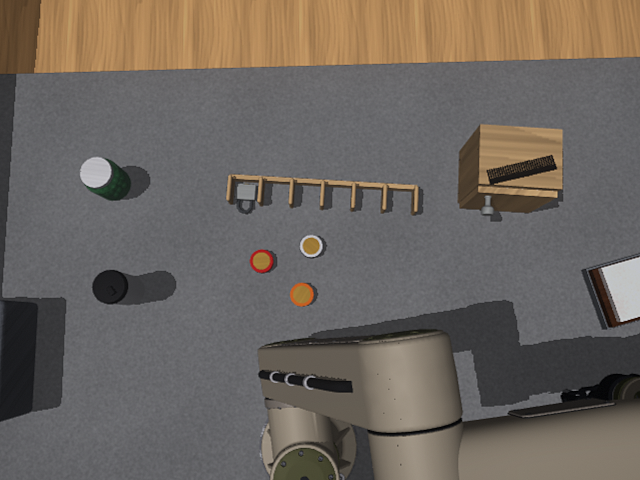

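View pics/scene0.png

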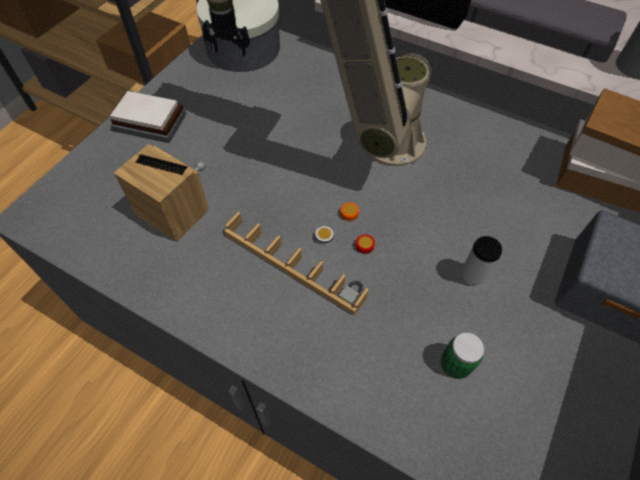

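Candidates for the tin in the top view are the pale/dark-rimmed one with a brass disc at (311,246), the red one at (262,261) and the orange one at (302,294). The cabinet is on the right (-y). I pick (311,246) and will check it in a crop, then fit the rack.

```bash
cat > fit.py <<'E'
from h import *
from scipy.optimize import least_squares
def cloud(p):
    v,u=np.mgrid[0:480,0:640]; K=p['mtx'];d=p['depth'].astype(float)
    P=np.stack([(u-K[0,2])/K[0,0]*d,-(v-K[1,2])/K[1,1]*d,-d],-1)
    W=P@p['T'][:3,:3].T+p['T'][:3,3]; W[d==0]=np.nan; return W
def rackfit(p,verbose=True):
    W=cloud(p); m=(W[...,0]>.5)&(W[...,0]<.72)&(W[...,1]>-.33)&(W[...,1]<.25)&(W[...,2]>.042)&(W[...,2]<.06)
    Q=W[m]
    ys=np.array([228,152,76,0,-76,-152,-228])/1000
    def res(q):
        c,s=np.cos(q[2]),np.sin(q[2]); d=Q[:,:2]-q[:2]
        x=c*d[:,0]+s*d[:,1]; y=-s*d[:,0]+c*d[:,1]
        dy=np.maximum(np.abs(y[:,None]-ys).min(1)-.003,0)
        dx=np.maximum(np.abs(x+.006)-.028,0)
        return np.r_[dy,dx]
    best=None
    for y0 in np.linspace(-.09,.0,10):
        r=least_squares(res,[.60,y0,-.06],loss='soft_l1',f_scale=.003)
        if best is None or r.cost<best.cost: best=r
    print('rack',np.round(best.x,4),'cost',best.cost,len(Q), np.abs(best.fun).max()); return best.x,m
E
python3 - <<'E'
from fit import *
for n in ['top','scene']:
    p=vision.read_camera(n); rackfit(p)
    W=cloud(p)
    # tin: disc top at z>.015
    m=(W[...,2]>.016)&(W[...,2]<.035)&(np.hypot(W[...,0]-.468,W[...,1]+.02)<.045)
    print('tin',np.median(W[m],0),m.sum(),W[m].min(0),W[m].max(0))
    c=(311,246) if n=='top' else (335,230)
    a=p['pixels'][c[1]-60:c[1]+70,c[0]-80:c[0]+80]
    cv2.imwrite(f'pics/crop_{n}.png',cv2.cvtColor(cv2.resize(a,None,fx=4.5,fy=4.5,interpolation=cv2.INTER_CUBIC),cv2.COLOR_RGB2BGR))
E
```

```text
rack [ 0.6008 -0.0476 -0.086 ] cost 0.0004881601450472916 771 0.006197803663055532
tin [ 0.46997865 -0.01587363  0.02437105] 421 [ 0.44254294 -0.04251557  0.01602054] [0.49822523 0.01146508 0.03475512]
rack [ 0.601  -0.0459 -0.0888] cost 0.0003615517865332445 573 0.005887649677389615
tin [ 0.47055133 -0.01424928  0.02464818] 260 [ 0.44065151 -0.04341993  0.01624499] [0.49880158 0.0136212  0.03167098]
```

View pics/crop_top.png

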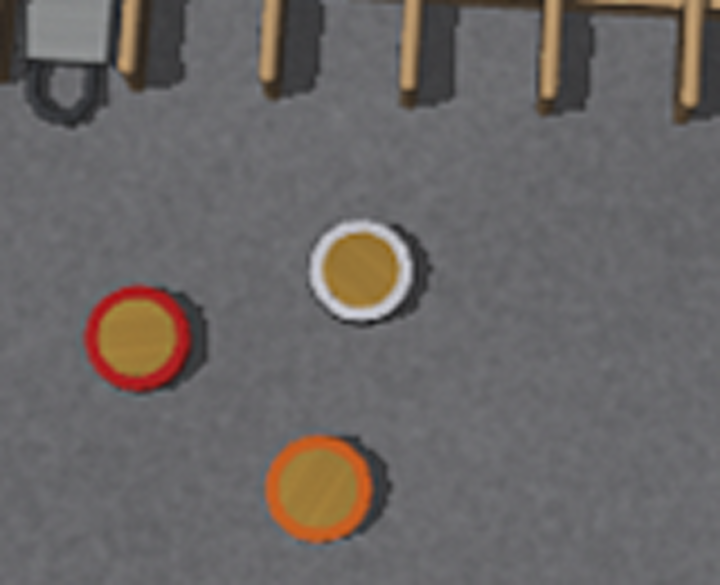

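The crop shows the pale-rimmed tin, with the red one at left and the orange one below. By elimination and by the description, the middle one at (0.470,-0.015) is the tin. The rack sits at (0.601,-0.047) with yaw about -0.087. First I turn the tool about -160° so tool y lies along rack y and joint 6 stays in range, and close the fingers.

```bash
python3 -m inch '[[0,0,0,0,0,-8,0],[0,0,0,0,0,-8,0],[0,0,0,0,0,-8,0],[0,0,0,0,0,-8,0],[0,0,0,0,0,-8,0]]' 20
python3 -m inch '[[0,0,0,0,0,-8,0],[0,0,0,0,0,-8,0],[0,0,0,0,0,-8,0],[0,0,0,0,0,-8,0],[0,0,0,0,0,-8,0]]'
python3 -m inch '[[0,0,0,0,0,-8,0],[0,0,0,0,0,-8,0],[0,0,0,0,0,-8,0],[0,0,0,0,0,-8,0],[0,0,0,0,0,-8,0]]'
python3 -m inch '[[0,0,0,0,0,-8,0],[0,0,0,0,0,-8,0],[0,0,0,0,0,-8,0],[0,0,0,0,0,-8,0],[0,0,0,0,0,-8,0]]'
cat > st.py <<'E'
from h import *
from scipy.spatial.transform import Rotation as R
import sys
X,Y,YAW=.601,-.0468,-.087
s=get_state();q=s['orientation'];M=R.from_quat(np.r_[q[1:],q[0]]).as_matrix()
d=s['tcp_pos'][:2]-[X,Y];c,n=np.cos(YAW),np.sin(YAW)
r=np.array([c*d[0]+n*d[1],-n*d[0]+c*d[1]])
print('t',round(float(s['clock']),2),'tcp',np.round(s['tcp_pos'],4),'rackxy mm',np.round(r*1000,1),'F',np.round(s['wrist_force'],1),'gap',round(float(s['finger_gap']),4))
print('toolx yaw err deg',np.round(np.degrees(np.arctan2(M[1,0],M[0,0])-(YAW+np.pi)),2),'z',np.round(M[:,2],3),'q',np.round(s['joint_pos'],2))
if len(sys.argv)>3:
    t=np.array([float(a) for a in sys.argv[1:4]]) # target rack x,y mm, z mm
    e=np.r_[X+(c*t[0]-n*t[1])/1e3,Y+(n*t[0]+c*t[1])/1e3,t[2]/1e3]-s['tcp_pos']
    print('shift tool cm',np.round(M.T@e*100,2))
E
python3 st.py -10 -228 90
```

```text
clock: 2.5
tcp_pos: [0.1433, -0.5569, 0.2313]
orientation: [0.0, 0.888, 0.46, -0.0]
wrist_force: [0.7, -0.3, -0.3]
finger_gap: 0.012
clock: 3.0
tcp_pos: [0.1433, -0.5569, 0.2313]
orientation: [0.0, 0.677, 0.736, -0.0]
wrist_force: [1.4, 0.1, -0.2]
finger_gap: 0.0002
clock: 3.5
tcp_pos: [0.1433, -0.5569, 0.2313]
orientation: [0.0, 0.385, 0.923, -0.0]
wrist_force: [-0.4, 0.0, -0.2]
finger_gap: 0.0001
clock: 4.0
tcp_pos: [0.1432, -0.5569, 0.2313]
orientation: [0.0, 0.046, 0.999, -0.0]
wrist_force: [-0.9, -0.3, 0.1]
finger_gap: -0.0001
t 4.0 tcp [ 0.1432 -0.5569  0.2313] rackxy mm [-411.7 -548. ] F [-0.9 -0.3  0.1] gap -0.0001
toolx yaw err deg -0.26 z [ 0. -0. -1.] q [-1.46  0.31  0.05  1.3   0.   -1.37]
shift tool cm [-40.02  32.18  14.13]
```

```bash
python3 -m inch '[[-2.5,2.0,0,0,0,0,0],[-2.5,2.0,0,0,0,0,0],[-2.5,2.0,0,0,0,0,0],[-2.5,2.0,0,0,0,0,0],[-2.5,2.0,0,0,0,0,0]]' 
python3 -m inch '[[-2.5,2.0,0,0,0,0,0],[-2.5,2.0,0,0,0,0,0],[-2.5,2.0,0,0,0,0,0],[-2.5,2.0,0.5,0,0,0,0],[-2.5,2.0,1,0,0,0,0]]' 
python3 -m inch '[[-2.5,2.0,1,0,0,0,0],[-2.5,2.0,1,0,0,0,0],[-2.5,2.0,1,0,0,0,0],[-2.5,2.0,1,0,0,0,0],[-2.5,2.0,1,0,0,0,0]]' 
python3 st.py -10 -228 60
python3 - <<'E'
from h import *
for n in ['wrist','top']:
    p=vision.read_camera(n);save(p,n+'1')
E
```

```text
clock: 4.5
tcp_pos: [0.2783, -0.4688, 0.2314]
orientation: [0.0, 0.049, 0.999, -0.0]
wrist_force: [-0.6, -0.2, 0.2]
finger_gap: -0.0001
clock: 5.0
tcp_pos: [0.4129, -0.3818, 0.2171]
orientation: [0.001, 0.049, 0.999, -0.001]
wrist_force: [-0.3, -0.7, -0.5]
finger_gap: 0.0001
clock: 5.5
tcp_pos: [0.5467, -0.2939, 0.1659]
orientation: [0.0, 0.049, 0.999, -0.0]
wrist_force: [0.2, -0.8, -0.3]
finger_gap: -0.0001
t 5.5 tcp [ 0.5467 -0.2939  0.1659] rackxy mm [ -32.6 -250.9] F [ 0.2 -0.8 -0.3] gap -0.0001
toolx yaw err deg -0.59 z [ 0. -0. -1.] q [-0.62  0.43  0.05  1.19 -0.   -0.53]
shift tool cm [-2.24  2.32 10.59]
```

View pics/wrist1.png

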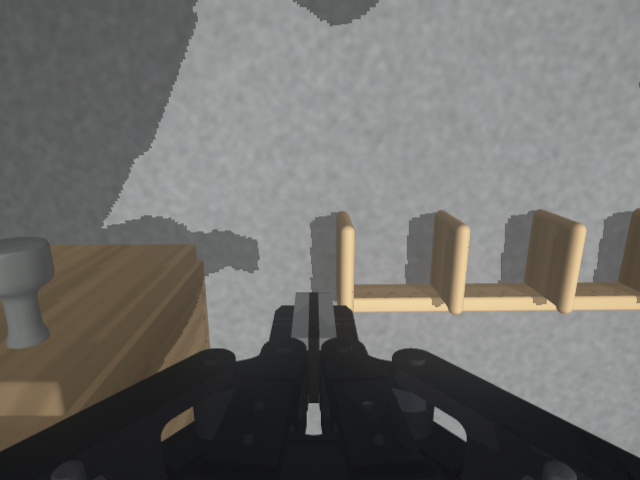

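View pics/top1.png

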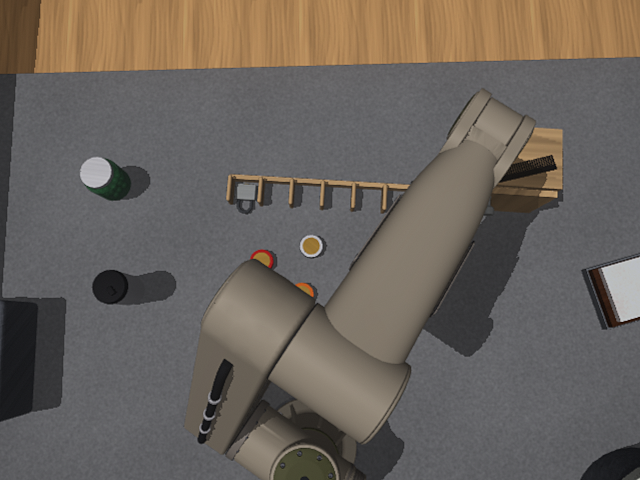

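The wrist view shows upright 7 at about (345,260), just right of the closed fingertips at (314,300), with the cabinet at lower left. The top view shows the tins and rack undisturbed. Next I go over upright 7.

```bash
python3 -m inch '[[-1.1,1.2,0,0,0,-0.6,0],[-1.1,1.1,0,0,0,0,0],[0,0,2.5,0,0,0,0],[0,0,2.5,0,0,0,0],[0,0,2.5,0,0,0,0]]' 
python3 -m inch '[[0,0,1.5,0,0,0,0],[0,0,0.6,0,0,0,0],[0,0,0,0,0,0,0]]' 
python3 st.py -10 -228 52
python3 - <<'E'
from h import *
for n in ['wrist']:
    p=vision.read_camera(n);save(p,n+'2')
E
```

```text
clock: 6.1
tcp_pos: [0.5705, -0.274, 0.0915]
orientation: [0.001, 0.044, 0.999, -0.001]
wrist_force: [0.4, -0.1, -0.2]
finger_gap: -0.0001
clock: 6.4
tcp_pos: [0.5695, -0.2737, 0.0699]
orientation: [-0.0, 0.044, 0.999, 0.0]
wrist_force: [0.2, -0.8, 0.6]
finger_gap: -0.0
t 6.4 tcp [ 0.5695 -0.2737  0.0699] rackxy mm [ -11.7 -228.8] F [ 0.2 -0.8  0.6] gap -0.0
toolx yaw err deg -0.01 z [-0.001  0.    -1.   ] q [-0.57  0.51 -0.06  1.   -0.   -0.49]
shift tool cm [-0.17  0.08  1.79]
```

View pics/wrist2.png

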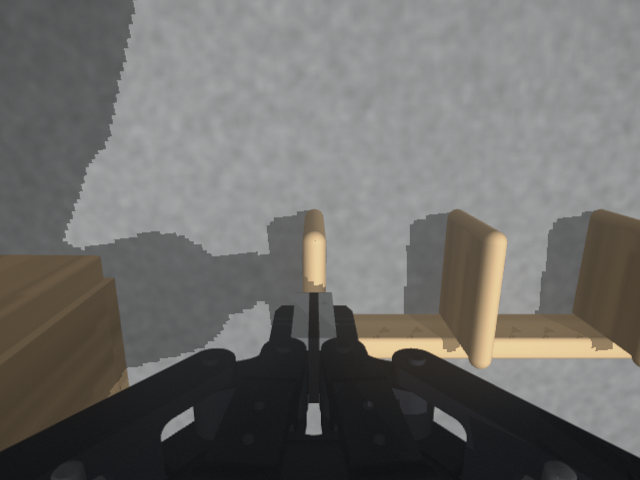

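The fingertips at (314,300) line up with upright 7's top at (315,250). Now the gentle descent.

```bash
python3 -m inch '[[0,0,0.8,0,0,0,0],[0,0,0.6,0,0,0,0],[0,0,0.1,0,0,0,0],[0,0,0.1,0,0,0,0]]' 
python3 -m inch '[[0,0,0.1,0,0,0,0],[0,0,0,0,0,0,0]]'
```

```text
clock: 6.85
tcp_pos: [0.5696, -0.2738, 0.0542]
orientation: [-0.0, 0.043, 0.999, 0.0]
wrist_force: [-0.2, -0.2, -0.3]
finger_gap: -0.0
clock: 7.05
tcp_pos: [0.5697, -0.2739, 0.0533]
orientation: [0.0, 0.043, 0.999, -0.0]
wrist_force: [1.0, 0.4, 0.7]
finger_gap: -0.0
```

```bash
for i in 1 2 3; do python3 -m inch '[[0,0,0.1,0,0,0,0],[0,0,0,0,0,0,0]]'|grep -E "force|tcp"; done
```

```text
tcp_pos: [0.5696, -0.2739, 0.0523]
wrist_force: [0.4, -0.5, -0.0]
tcp_pos: [0.5697, -0.274, 0.052]
wrist_force: [-1.1, 0.2, 3.6]
tcp_pos: [0.5698, -0.274, 0.0519]
wrist_force: [-2.5, 1.7, 9.5]
```

Contact on upright 7 at 9.5 N, at z = 0.052. Next upright.

```bash
python3 -m inch '[[0,0,-0.8,0,0,0,0],[0,2.6,0,0,0,0,0],[0,2.6,0,0,0,0,0],[0,2.4,0,0,0,0,0],[0,0,0,0,0,0,0]]'
python3 st.py -11 -152 52
```

```text
clock: 8.15
tcp_pos: [0.5761, -0.1953, 0.0583]
orientation: [-0.0, 0.042, 0.999, 0.001]
wrist_force: [-0.1, -0.5, -0.3]
finger_gap: -0.0002
t 8.15 tcp [ 0.5761 -0.1953  0.0583] rackxy mm [ -11.9 -150.1] F [-0.1 -0.5 -0.3] gap -0.0002
toolx yaw err deg 0.19 z [-0.001  0.001 -1.   ] q [-0.46  0.48 -0.15  0.95  0.   -0.38]
shift tool cm [-0.09 -0.19  0.63]
```

```bash
python3 -m inch '[[0,-0.2,0.5,0,0,0,0],[0,0,0.1,0,0,0,0],[0,0,0.1,0,0,0,0],[0,0,0.1,0,0,0,0],[0,0,0,0,0,0,0]]'
```

```text
clock: 8.65
tcp_pos: [0.5762, -0.2011, 0.0518]
orientation: [0.001, 0.044, 0.999, -0.0]
wrist_force: [-1.5, 3.2, 10.5]
finger_gap: 0.0001
```

```bash
python3 -m inch '[[0,0,-0.8,0,0,0,0],[0,0,0,0,0,0,0]]'; python3 st.py -11 -76 60
```

```text
clock: 8.85
tcp_pos: [0.5767, -0.2015, 0.0592]
orientation: [0.001, 0.044, 0.999, -0.001]
wrist_force: [-0.0, 0.1, -0.4]
finger_gap: 0.0
t 8.85 tcp [ 0.5767 -0.2015  0.0592] rackxy mm [ -10.8 -156.2] F [-0.   0.1 -0.4] gap 0.0
toolx yaw err deg -0.06 z [ 0.002 -0.001 -1.   ] q [-0.47  0.48 -0.14  0.95 -0.   -0.38]
shift tool cm [ 0.03  8.02 -0.08]
```

```bash
python3 -m inch '[[0,2,0,0,0,0,0],[0,2,0,0,0,0,0],[0,2,0,0,0,0,0],[0,2,0,0,0,0,0],[0,0,0,0,0,0,0]]'
python3 -m inch '[[0,0,0.4,0,0,0,0],[0,0,0,0,0,0,0]]'; python3 st.py -11 -76 52
```

```text
clock: 9.35
tcp_pos: [0.5827, -0.1187, 0.0578]
orientation: [-0.0, 0.042, 0.999, 0.0]
wrist_force: [0.0, -0.3, 0.2]
finger_gap: 0.0003
clock: 9.55
tcp_pos: [0.5827, -0.1213, 0.0535]
orientation: [-0.0, 0.044, 0.999, -0.0]
wrist_force: [-0.3, 0.6, -0.3]
finger_gap: 0.0001
t 9.55 tcp [ 0.5827 -0.1213  0.0535] rackxy mm [-11.8 -75.8] F [-0.3  0.6 -0.3] gap 0.0001
toolx yaw err deg -0.04 z [-0.001 -0.    -1.   ] q [-0.34  0.46 -0.19  0.92 -0.   -0.25]
shift tool cm [-0.08 -0.02  0.15]
```

```bash
python3 -m inch '[[0,0,0.1,0,0,0,0],[0,0,0.1,0,0,0,0],[0,0,0.1,0,0,0,0],[0,0,0,0,0,0,0],[0,0,0,0,0,0,0]]'; python3 st.py
python3 -m inch '[[0,0,-0.8,0,0,0,0],[0,1.9,0,0,0,0,0],[0,1.9,0,0,0,0,0],[0,1.9,0,0,0,0,0],[0,1.9,0,0,0,0,0]]'
python3 -m inch '[[0,0,0.4,0,0,0,0],[0,0,0,0,0,0,0]]'; python3 st.py -11 0 52
```

```text
clock: 10.05
tcp_pos: [0.583, -0.1213, 0.052]
orientation: [0.0, 0.044, 0.999, -0.001]
wrist_force: [-3.1, -1.7, 5.5]
finger_gap: -0.0003
t 10.05 tcp [ 0.583  -0.1213  0.052 ] rackxy mm [-11.4 -75.7] F [-3.1 -1.7  5.5] gap -0.0003
toolx yaw err deg -0.03 z [ 0.    -0.001 -1.   ] q [-0.34  0.46 -0.19  0.92 -0.   -0.25]
clock: 10.55
tcp_pos: [0.5898, -0.044, 0.0595]
orientation: [0.0, 0.043, 0.999, 0.0]
wrist_force: [-0.5, 0.5, -0.2]
finger_gap: -0.0001
clock: 10.75
tcp_pos: [0.5893, -0.0445, 0.0549]
orientation: [-0.0, 0.043, 0.999, -0.0]
wrist_force: [-0.2, -1.0, 0.1]
finger_gap: 0.0001
t 10.75 tcp [ 0.5893 -0.0445  0.0549] rackxy mm [-11.8   1.3] F [-0.2 -1.   0.1] gap 0.0001
toolx yaw err deg 0.07 z [-0.001 -0.    -1.   ] q [-0.21  0.45 -0.2   0.92 -0.   -0.13]
shift tool cm [-0.08 -0.13  0.29]
```

```bash
python3 -m inch '[[0,0,0.2,0,0,0,0],[0,0,0.1,0,0,0,0],[0,0,0.1,0,0,0,0],[0,0,0.1,0,0,0,0],[0,0,0,0,0,0,0]]'; python3 st.py
python3 -m inch '[[0,0,-2,0,0,0,0],[0,0,-2,0,0,0,0],[0,0,0,0,0,0,0]]'; python3 st.py -133 75 50
```

```text
clock: 11.25
tcp_pos: [0.5896, -0.0455, 0.0519]
orientation: [0.0, 0.044, 0.999, -0.0]
wrist_force: [-4.0, 0.4, 10.4]
finger_gap: 0.0002
t 11.25 tcp [ 0.5896 -0.0455  0.0519] rackxy mm [-11.4   0.3] F [-4.   0.4 10.4] gap 0.0002
toolx yaw err deg -0.04 z [ 0.001 -0.001 -1.   ] q [-0.21  0.45 -0.2   0.91 -0.   -0.12]
clock: 11.55
tcp_pos: [0.5916, -0.0457, 0.0931]
orientation: [0.003, 0.044, 0.999, -0.0]
wrist_force: [0.6, 0.4, 0.8]
finger_gap: 0.0
t 11.55 tcp [ 0.5916 -0.0457  0.0931] rackxy mm [-9.4  0.2] F [0.6 0.4 0.8] gap 0.0
toolx yaw err deg -0.03 z [ 0.005 -0.001 -1.   ] q [-0.21  0.42 -0.15  1.   -0.   -0.12]
shift tool cm [12.38  7.47  4.24]
```

All four tops have been touched, at about 9.5, 10.5, 5.5 and 10.4 N. Now I go to the +y side of the tin for the sideways push.

```bash
python3 -m inch '[[2.5,1.6,0,0,0,0,0],[2.5,1.6,0,0,0,0,0],[2.5,1.6,0,0,0,0,0],[2.5,1.6,0,0,0,0,0],[2.3,1.6,0,0,0,0,0]]'
python3 -m inch '[[0,0,2,0,0,0,0],[0,0,2,0,0,0,0],[0,0,1,0,0,0,0],[0,0,0,0,0,0,0]]'; python3 st.py -133 80 8
python3 - <<'E'
from h import *
for n in ['scene','wrist']:
    p=vision.read_camera(n);save(p,n+'3')
    for d in silhouettes(p,'tin')[:3]: print(n,np.round(d['location']),d['confidence'], np.round(world(p,*d['location']),3) if n=='scene' else '')
E
```

```text
clock: 12.05
tcp_pos: [0.4723, 0.0459, 0.0894]
orientation: [-0.001, 0.044, 0.999, 0.0]
wrist_force: [-0.9, 0.7, -0.4]
finger_gap: -0.0
clock: 12.45
tcp_pos: [0.4724, 0.0455, 0.0386]
orientation: [-0.002, 0.044, 0.999, 0.0]
wrist_force: [-0.9, 0.1, -0.7]
finger_gap: -0.0001
t 12.45 tcp [0.4724 0.0455 0.0386] rackxy mm [-136.1   80.8] F [-0.9  0.1 -0.7] gap -0.0001
toolx yaw err deg -0.02 z [-0.004  0.    -1.   ] q [-0.07  0.28 -0.51  0.78 -0.    0.01]
shift tool cm [-0.32 -0.07  3.05]
scene [324. 232.] 0.75 [ 0.465 -0.016  0.026]
scene [363. 245.] 0.66 [0.448 0.107 0.027]
scene [461. 354.] 0.15 [0.668 0.471 0.127]
wrist [454. 191.] 0.89 
wrist [195.  26.] 0.84 
wrist [174. 287.] 0.82
```

View pics/wrist3.png

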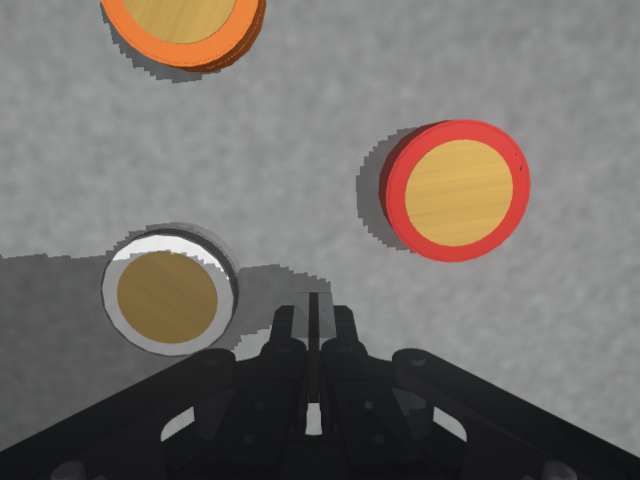

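The wrist view shows our tin at (170,290), left of the fingertips at (314,300), with red at (455,190) and orange at (180,20), all undisturbed. I refine the tin position with wrist depth.

```bash
cat > tin.py <<'E'
from h import *
from scipy.spatial.transform import Rotation as R
X,Y,YAW=.601,-.0468,-.087
def tin_wrist(guess=None,name=None):
    s=get_state();p=vision.read_camera('wrist');q=s['orientation']
    if name: save(p,name)
    M=R.from_quat(np.r_[q[1:],q[0]]).as_matrix();C=p['tool_from_camera']
    v,u=np.mgrid[0:480,0:640];K=p['mtx'];d=p['depth'].astype(float)
    P=np.stack([(u-K[0,2])/K[0,0]*d,-(v-K[1,2])/K[1,1]*d,-d],-1)
    W=(P@C[:3,:3].T+C[:3,3])@M.T+s['tcp_pos']
    c,n=np.cos(YAW),np.sin(YAW);e=W[...,:2]-[X,Y]
    r=np.stack([c*e[...,0]+n*e[...,1],-n*e[...,0]+c*e[...,1]],-1)*1000
    hsv=cv2.cvtColor(p['pixels'],cv2.COLOR_RGB2HSV)
    m=(d>0)&(W[...,2]>.017)&(W[...,2]<.03)
    n_,lab,st,ce=cv2.connectedComponentsWithStats(m.astype(np.uint8))
    for i in range(1,n_):
        if st[i,4]<400: continue
        Q=r[lab==i].astype(np.float32); (cx,cy),rad=cv2.minEnclosingCircle(Q)
        print('blob px',np.round(ce[i]),'n',st[i,4],'rack ctr',round(cx,1),round(cy,1),'rad',round(rad,1),'medz',round(float(np.median(W[...,2][lab==i]))*1000,1))
    return p
if __name__=='__main__':
    import sys; tin_wrist(name=sys.argv[1] if len(sys.argv)>1 else None)
E
python3 tin.py
```

```text
blob px [185.  27.] n 7766 rack ctr -246.3 34.4 rad 27.4 medz 24.5
blob px [456. 187.] n 16396 rack ctr -178.2 137.5 rad 28.8 medz 24.6
blob px [169. 290.] n 13544 rack ctr -134.1 19.0 rad 29.1 medz 24.5
```

```bash
python3 -m inch '[[-0.2,0,1.5,0,0,0,0],[0,0,1.5,0,0,0,0],[0,0,0,0,0,0,0],[0,-0.7,0,0,0,0,0],[0,-0.7,0,0,0,0,0]]'; python3 st.py 
python3 -m inch '[[0,-0.7,0,0,0,0,0],[0,-0.7,0,0,0,0,0],[0,-0.7,0,0,0,0,0],[0,-0.7,0,0,0,0,0],[0,-0.7,0,0,0,0,0]]'
python3 -m inch '[[0,-0.5,0,0,0,0,0],[0,-0.5,0,0,0,0,0],[0,-0.4,0,0,0,0,0],[0,0,0,0,0,0,0]]';python3 st.py;python3 tin.py wrist4
```

```text
clock: 13.2
tcp_pos: [0.4755, 0.031, 0.0112]
orientation: [0.001, 0.043, 0.999, -0.0]
wrist_force: [0.3, 0.6, -0.5]
finger_gap: -0.0001
t 13.2 tcp [0.4755 0.031  0.0112] rackxy mm [-131.8   66.6] F [ 0.3  0.6 -0.5] gap -0.0001
toolx yaw err deg 0.04 z [ 0.001 -0.    -1.   ] q [-0.1   0.31 -0.55  0.71 -0.   -0.02]
clock: 13.7
tcp_pos: [0.4717, -0.004, 0.0104]
orientation: [0.0, 0.043, 0.999, -0.0]
wrist_force: [-0.4, 0.9, 0.7]
finger_gap: 0.0001
clock: 14.1
tcp_pos: [0.4705, -0.0179, 0.0102]
orientation: [-0.0, 0.044, 0.999, -0.0]
wrist_force: [0.1, 0.1, 0.2]
finger_gap: -0.0002
t 14.1 tcp [ 0.4705 -0.0179  0.0102] rackxy mm [-132.6   17.5] F [0.1 0.1 0.2] gap -0.0002
toolx yaw err deg -0.02 z [-0.    -0.001 -1.   ] q [-0.21  0.31 -0.56  0.7  -0.   -0.12]
blob px [370.  19.] n 5497 rack ctr -236.8 33.7 rad 23.1 medz 24.2
blob px [617. 207.] n 6081 rack ctr -176.7 124.3 rad 25.1 medz 24.0
blob px [200. 307.] n 16861 rack ctr -135.3 -11.3 rad 42.4 medz 24.6
```

View pics/wrist4.png

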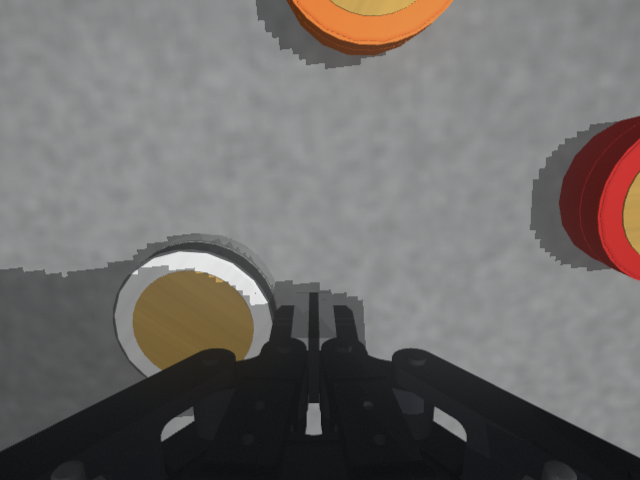

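The wrist view shows the tin at (195,320), touching the fingers' left side, with the red and orange tins untouched. I'll measure by the tin's free edge from now on.

```bash
sed -i "s/'medz'/'minmax x',np.percentile(Q[:,0],[.5,99.5]).round(1),'y',np.percentile(Q[:,1],[.5,99.5]).round(1),'medz'/" tin.py; python3 tin.py | tail -1
python3 - <<'E'
from fit import *
for n in ['top','scene']:
    p=vision.read_camera(n); W=cloud(p)
    c,s=np.cos(-.087),np.sin(-.087); dx=W[...,0]-.601;dy=W[...,1]+.0468
    x=(c*dx+s*dy)*1e3;y=(-s*dx+c*dy)*1e3
    m=(W[...,2]>.019)&(W[...,2]<.029)&(x>-190)&(x<-70)&(y>-90)&(y<5)
    if m.sum(): print(n,m.sum(),np.percentile(x[m],[1,99]),np.percentile(y[m],[1,99]))
E
```

```text
blob px [199. 307.] n 16866 rack ctr -134.6 -10.9 rad 42.3 minmax x [-162.8 -117. ] y [-51.8  28.9] medz 24.6
top 124 [-159.91350885 -109.39697649] [-51.20039208 -19.85759576]
scene 151 [-157.76512601 -106.93464012] [-50.27945775   2.65727835]
```

Tin centre is about (-135,-23.5), so another 1.45 cm.

```bash
python3 -m inch '[[0,-0.5,0,0,0,0,0],[0,-0.5,0,0,0,0,0],[0,-0.4,0,0,0,0,0],[0,0,0,0,0,0,0]]';python3 st.py; python3 tin.py|tail -1
python3 -m inch '[[0,0.5,0,0,0,0,0],[0,1,0,0,0,0,0],[0,0,-2,0,0,0,1],[0,0,-2,0,0,0,2],[0,0,-1,0,0,0,2.4]]'; python3 st.py -185 -38 60; python3 tin.py|tail -1
```

```text
clock: 14.7
tcp_pos: [0.4693, -0.0319, 0.0103]
orientation: [0.0, 0.044, 0.999, -0.0]
wrist_force: [-0.3, 0.5, 0.2]
finger_gap: -0.0001
t 14.7 tcp [ 0.4693 -0.0319  0.0103] rackxy mm [-132.5    3.4] F [-0.3  0.5  0.2] gap -0.0001
toolx yaw err deg -0.04 z [ 0. -0. -1.] q [-0.24  0.31 -0.56  0.7  -0.   -0.15]
blob px [200. 307.] n 16835 rack ctr -135.4 -25.2 rad 42.2 minmax x [-162.7 -117. ] y [-65.8  14.7] medz 24.6
clock: 15.25
tcp_pos: [0.4714, -0.0156, 0.0617]
orientation: [0.001, 0.043, 0.999, -0.0]
wrist_force: [1.1, -0.2, -0.3]
finger_gap: 0.0242
t 15.25 tcp [ 0.4714 -0.0156  0.0617] rackxy mm [-131.8   19.9] F [ 1.1 -0.2 -0.3] gap 0.0242
toolx yaw err deg 0.07 z [ 0.002 -0.    -1.   ] q [-0.2   0.24 -0.5   0.83  0.   -0.12]
shift tool cm [ 5.33 -5.78  0.16]
blob px [191. 269.] n 11038 rack ctr -134.6 -39.1 rad 29.0 minmax x [-162.6 -107.8] y [-65.7 -10.9] medz 24.5
```

Tin at (-135,-38). Next I go behind it with a 24 mm two-finger cradle.

```bash
python3 -m inch '[[1.4,-1.5,0,0,0,0,2.4],[1.4,-1.5,0,0,0,0,2.4],[1.4,-1.4,0,0,0,0,2.4],[1.4,-1.4,0,0,0,0,2.4],[0,0,0,0,0,0,2.4]]'; python3 st.py -188 -38 8;
python3 tin.py wrist5
```

```text
clock: 15.8
tcp_pos: [0.4077, -0.0694, 0.0595]
orientation: [-0.001, 0.044, 0.999, 0.0]
wrist_force: [0.1, 0.8, 0.0]
finger_gap: 0.0239
t 15.8 tcp [ 0.4077 -0.0694  0.0595] rackxy mm [-190.6  -39.3] F [0.1 0.8 0. ] gap 0.0239
toolx yaw err deg -0.1 z [-0.002  0.    -1.   ] q [-0.36  0.14 -0.63  0.8  -0.   -0.27]
shift tool cm [-0.27  0.13  5.15]
blob px [484. 140.] n 14542 rack ctr -253.2 34.2 rad 28.8 minmax x [-280.1 -226. ] y [ 6.1 61.1] medz 24.6
blob px [629. 305.] n 1536 rack ctr -176.7 117.7 rad 21.3 minmax x [-196.1 -156.3] y [108.3 119.6] medz 23.2
blob px [314. 381.] n 7031 rack ctr -134.7 -39.3 rad 29.0 minmax x [-162.9 -107.7] y [-61.3 -17.3] medz 24.6
```

View pics/wrist5.png

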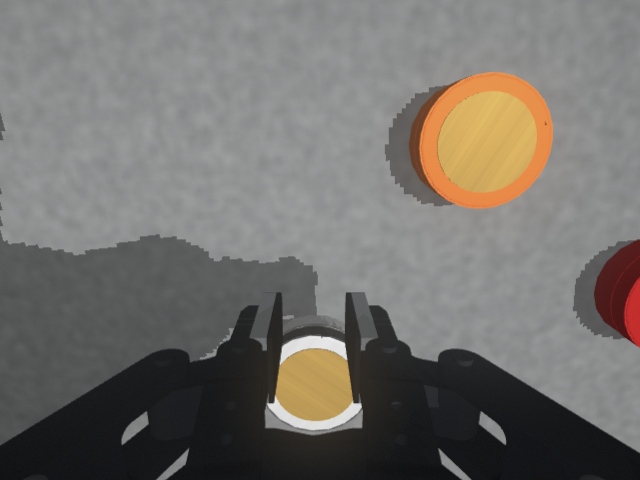

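The wrist view shows the tin at (314,381) centred between the fingertips at (265,330) and (357,330), with the orange tin clear at (485,140). Lower and push.

```bash
python3 -m inch '[[0,0.1,2,0,0,0,2.4],[0,0,2,0,0,0,2.4],[0,0,1.1,0,0,0,2.4],[0,0,0,0,0,0,2.4]]'; python3 st.py
python3 -m inch '[[-0.8,0,0,0,0,0,2.4],[-0.8,0,0,0,0,0,2.4],[-0.8,0,0,0,0,0,2.4],[-0.8,0,0,0,0,0,2.4],[-0.8,0,0,0,0,0,2.4]]'
python3 -m inch '[[-0.8,0,0,0,0,0,2.4],[-0.8,0,0,0,0,0,2.4],[-0.8,0,0,0,0,0,2.4],[-0.8,0,0,0,0,0,2.4],[-0.4,0,0,0,0,0,2.4]]'; python3 st.py
python3 tin.py wrist6
python3 - <<'E'
from h import *
for n in ['scene']:
    p=vision.read_camera(n);save(p,n+'6')
E
```

```text
clock: 16.25
tcp_pos: [0.4092, -0.0672, 0.0078]
orientation: [-0.001, 0.043, 0.999, 0.001]
wrist_force: [0.7, 0.3, -0.2]
finger_gap: 0.0239
t 16.25 tcp [ 0.4092 -0.0672  0.0078] rackxy mm [-189.3  -37. ] F [ 0.7  0.3 -0.2] gap 0.0239
toolx yaw err deg 0.05 z [-0.003  0.001 -1.   ] q [-0.36  0.22 -0.69  0.66  0.   -0.27]
clock: 16.75
tcp_pos: [0.4508, -0.0719, 0.0096]
orientation: [0.0, 0.043, 0.999, -0.0]
wrist_force: [-1.7, 0.1, 1.5]
finger_gap: 0.024
clock: 17.25
tcp_pos: [0.4868, -0.0751, 0.0093]
orientation: [0.0, 0.043, 0.999, -0.0]
wrist_force: [0.2, 0.3, 0.7]
finger_gap: 0.0241
t 17.25 tcp [ 0.4868 -0.0751  0.0093] rackxy mm [-111.3  -38.1] F [0.2 0.3 0.7] gap 0.0241
toolx yaw err deg 0.01 z [ 0.001 -0.    -1.   ] q [-0.32  0.34 -0.51  0.72 -0.   -0.23]
blob px [313. 377.] n 8312 rack ctr -99.2 -38.3 rad 32.0 minmax x [-122.7  -70.4] y [-62.8 -13.9] medz 24.7
```

View pics/wrist6.png

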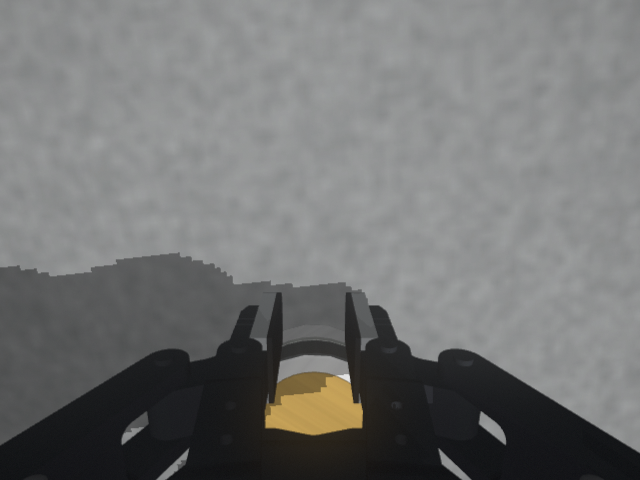

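View pics/scene6.png

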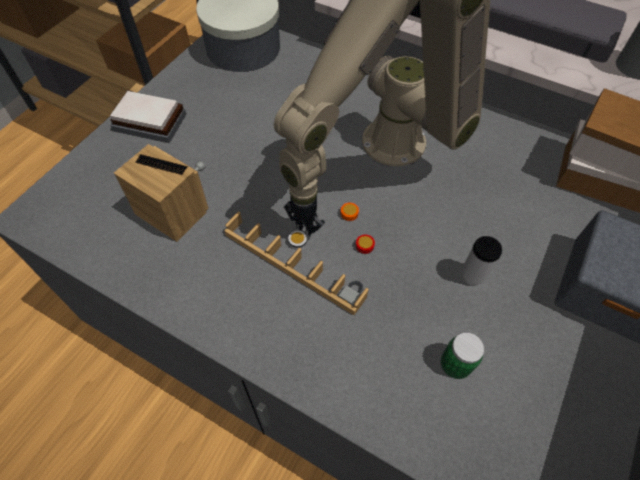

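Scene view: the tin sits at (298,239), right in front of the third gap from the cabinet, and everything else is in place. I measure it there.

```bash
cat > sc.py <<'E'
from fit import *
import sys
p=vision.read_camera('scene'); W=cloud(p)
if len(sys.argv)>1:
    save(p,sys.argv[1]); a=p['pixels'][190:320,220:380]; cv2.imwrite(f'pics/{sys.argv[1]}c.png',cv2.cvtColor(cv2.resize(a,None,fx=4.5,fy=4.5,interpolation=cv2.INTER_CUBIC),cv2.COLOR_RGB2BGR))
rackfit(p)
c,s=np.cos(-.087),np.sin(-.087); dx=W[...,0]-.601;dy=W[...,1]+.0468
x=(c*dx+s*dy)*1e3;y=(-s*dx+c*dy)*1e3
m=(W[...,2]>.020)&(W[...,2]<.029)&(x>-190)&(x<21)&(y>-72)&(y<-4)
px=p['pixels'][m].astype(int)
print(m.sum(),'x',np.percentile(x[m],[1,50,99]).round(1),'y',np.percentile(y[m],[1,50,99]).round(1))
h=cv2.cvtColor(p['pixels'],cv2.COLOR_RGB2HSV); b=m&(h[...,0]>8)&(h[...,0]<35)&(h[...,1]>120)
print('brass',b.sum(),x[b].mean().round(1),y[b].mean().round(1))
E
python3 sc.py sc7
```

```text
rack [ 0.6006 -0.0459 -0.0872] cost 0.001575495577731695 577 0.06625278115496026
259 x [-113.   -73.4   18.4] y [-71.5 -38.4 -10.7]
brass 113 -69.0 -41.3
```

View pics/sc7c.png

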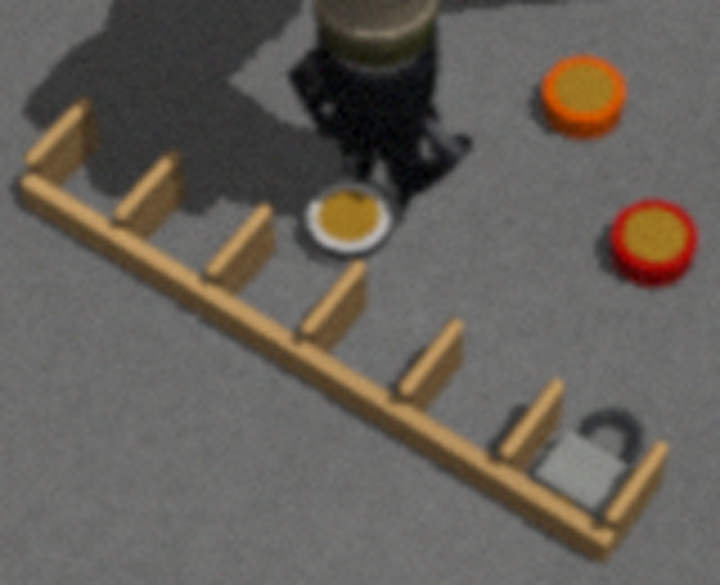

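The crop shows the tin at (348,218) heading between uprights 3 (240,245) and 4 (335,300) from the cabinet. About 69 mm to go.

```bash
python3 -m inch '[[-0.8,0,0,0,0,0,2.4],[-0.8,0,0,0,0,0,2.4],[-0.8,0,0,0,0,0,2.4],[-0.8,0,0,0,0,0,2.4],[-0.8,0,0,0,0,0,2.4]]'
python3 -m inch '[[-0.6,0,0,0,0,0,2.4],[-0.5,0,0,0,0,0,2.4],[-0.4,0,0,0,0,0,2.4],[-0.3,0,0,0,0,0,2.4],[0,0,0,0,0,0,2.4]]'; python3 st.py
python3 sc.py sc8
```

```text
clock: 17.9
tcp_pos: [0.5262, -0.0784, 0.0093]
orientation: [0.0, 0.043, 0.999, -0.0]
wrist_force: [-1.3, 0.4, 1.2]
finger_gap: 0.0241
clock: 18.4
tcp_pos: [0.5439, -0.0799, 0.0093]
orientation: [0.0, 0.043, 0.999, -0.0]
wrist_force: [0.6, 0.1, 0.0]
finger_gap: 0.0237
t 18.4 tcp [ 0.5439 -0.0799  0.0093] rackxy mm [-54. -38.] F [0.6 0.1 0. ] gap 0.0237
toolx yaw err deg 0.02 z [ 0.001 -0.    -1.   ] q [-0.29  0.43 -0.36  0.77  0.   -0.21]
rack [ 0.5973 -0.0455 -0.0961] cost 0.003851712570741586 622 0.029399646707939684
244 x [-57.2 -17.6  20.3] y [-71.5 -39.6 -14.1]
brass 116 -18.3 -39.6
```

View pics/sc8c.png

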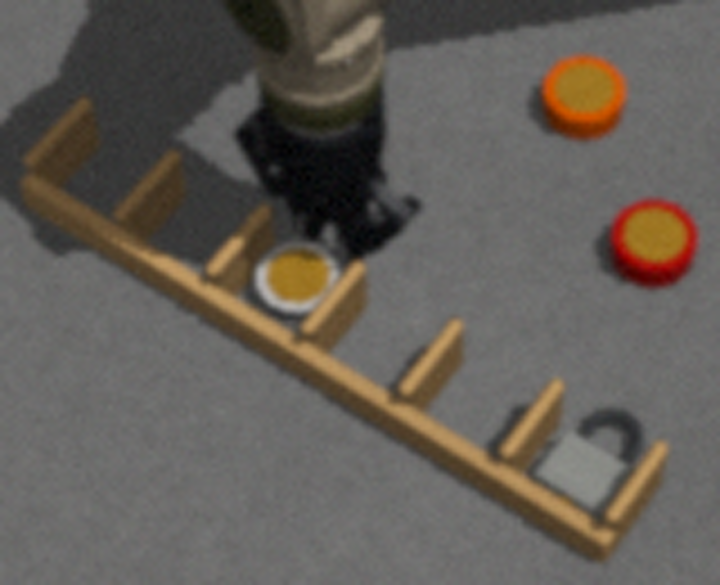

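The tin, crop (295,277), is inside the third gap and about 13 mm from home. Finishing in small steps while watching force.

```bash
python3 -m inch '[[-0.3,0,0,0,0,0,2.4],[-0.3,0,0,0,0,0,2.4],[-0.2,0,0,0,0,0,2.4],[-0.2,0,0,0,0,0,2.4],[0,0,0,0,0,0,2.4]]'; python3 st.py
python3 -m inch '[[-0.1,0,0,0,0,0,2.4],[0,0,0,0,0,0,2.4]]'; python3 st.py|head -1
python3 -m inch '[[-0.1,0,0,0,0,0,2.4],[0,0,0,0,0,0,2.4]]'; python3 st.py|head -1
python3 sc.py sc9
```

```text
clock: 18.95
tcp_pos: [0.5537, -0.0808, 0.0093]
orientation: [0.0, 0.043, 0.999, -0.0]
wrist_force: [-1.0, 0.0, -0.3]
finger_gap: 0.0238
t 18.95 tcp [ 0.5537 -0.0808  0.0093] rackxy mm [-44.1 -38. ] F [-1.   0.  -0.3] gap 0.0238
toolx yaw err deg 0.01 z [ 0. -0. -1.] q [-0.29  0.45 -0.34  0.78 -0.   -0.2 ]
clock: 19.15
tcp_pos: [0.5544, -0.0809, 0.0093]
orientation: [0.0, 0.043, 0.999, -0.0]
wrist_force: [0.4, 0.0, -0.8]
finger_gap: 0.0242
t 19.15 tcp [ 0.5544 -0.0809  0.0093] rackxy mm [-43.5 -38. ] F [ 0.4  0.  -0.8] gap 0.0242
clock: 19.35
tcp_pos: [0.5549, -0.0808, 0.0092]
orientation: [-0.0, 0.043, 0.999, -0.0]
wrist_force: [-1.1, 1.2, 1.1]
finger_gap: 0.0236
t 19.35 tcp [ 0.5549 -0.0808  0.0092] rackxy mm [-43.  -37.9] F [-1.1  1.2  1.1] gap 0.0236
rack [ 0.5995 -0.0456 -0.0914] cost 0.0027269342416046533 618 0.024246887315692033
244 x [-50.1  -9.   20.4] y [-71.4 -41.  -15.1]
brass 110 -9.7 -41.2
```

View pics/sc9c.png

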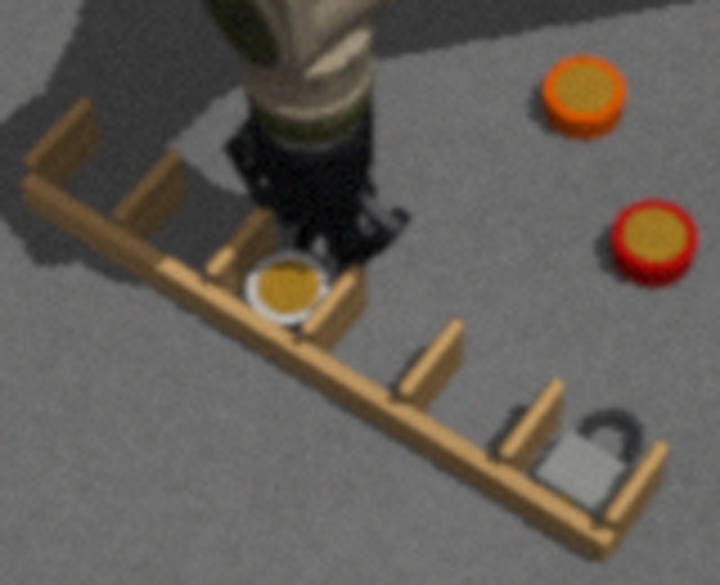

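```bash
for i in 1 2 3; do python3 -m inch '[[-0.1,0,0,0,0,0,2.4],[0,0,0,0,0,0,2.4]]'>/dev/null; python3 st.py|head -1;done
```

```text
t 19.6 tcp [ 0.5551 -0.0808  0.0091] rackxy mm [-42.8 -37.9] F [-5.4 -0.3  3.4] gap 0.024
t 19.8 tcp [ 0.5552 -0.0808  0.009 ] rackxy mm [-42.7 -37.9] F [-6.9  0.2  5.6] gap 0.024
t 20.0 tcp [ 0.5552 -0.0808  0.0089] rackxy mm [-42.6 -37.9] F [-8.8 -0.1  6.7] gap 0.0244
```

The -x force builds to 8.8 N with no further travel, so the tin seems to be against the back board. Back off and verify.

```bash
python3 -m inch '[[0.6,0,0,0,0,0,2.4],[1,0,0,0,0,0,2.4],[1.5,0,0,0,0,0,2.4],[1.5,0,0,0,0,0,2.4],[0,0,-2,0,0,0,2.4]]'
python3 -m inch '[[1,0,-3,0,0,0,2.4],[1.5,0,-3,0,0,0,2.4],[1.5,0,-3,0,0,0,2.4],[0,0,0,0,0,0,2.4]]'; python3 st.py
python3 sc.py sc10
python3 - <<'E'
from fit import *
p=vision.read_camera('top');save(p,'top10');rackfit(p);W=cloud(p)
c,s=np.cos(-.087),np.sin(-.087); dx=W[...,0]-.601;dy=W[...,1]+.0468
x=(c*dx+s*dy)*1e3;y=(-s*dx+c*dy)*1e3
m=(W[...,2]>.020)&(W[...,2]<.028)&(x>-60)&(x<22)&(y>-72)&(y<-4)
print(m.sum(),np.percentile(x[m],[1,50,99]),np.percentile(y[m],[1,50,99]))
E
```

```text
clock: 20.5
tcp_pos: [0.5081, -0.076, 0.0271]
orientation: [-0.003, 0.043, 0.999, 0.001]
wrist_force: [-0.4, -0.1, -0.3]
finger_gap: 0.0242
clock: 20.9
tcp_pos: [0.4737, -0.0742, 0.1232]
orientation: [0.003, 0.043, 0.999, -0.001]
wrist_force: [0.4, 0.6, -0.4]
finger_gap: 0.0241
t 20.9 tcp [ 0.4737 -0.0742  0.1232] rackxy mm [-124.4  -38.3] F [ 0.4  0.6 -0.4] gap 0.0241
toolx yaw err deg 0.01 z [ 0.007 -0.002 -1.   ] q [-0.32  0.19 -0.39  0.98  0.   -0.24]
rack [ 0.6009 -0.046  -0.0878] cost 0.00034861364712555584 565 0.006998373301431552
229 x [-34.2  -7.2  17.6] y [-72.  -39.7 -15.9]
brass 119 -7.5 -41.1
rack [ 0.6012 -0.0476 -0.0869] cost 0.0003498037056690283 563 0.005196381205708079Traceback (most recent call last):
  File "<stdin>", line 6, in <module>
    return _quantile_unchecked(
        a, q, axis, out, overwrite_input, method, keepdims, weights)
    return _ureduce(a,
                    func=_quantile_ureduce_func,
    ...<5 lines>...
                    overwrite_input=overwrite_input,
                    method=method)
    r = func(a, **kwargs)
    result = _quantile(arr,
                       quantiles=q,
    ...<2 lines>...
                       out=out,
                       weights=wgt)
    slices_having_nans = np.isnan(arr[-1, ...])
                                  ~~~^^^^^^^^^
IndexError: index -1 is out of bounds for axis 0 with size 0
```

View pics/sc10c.png

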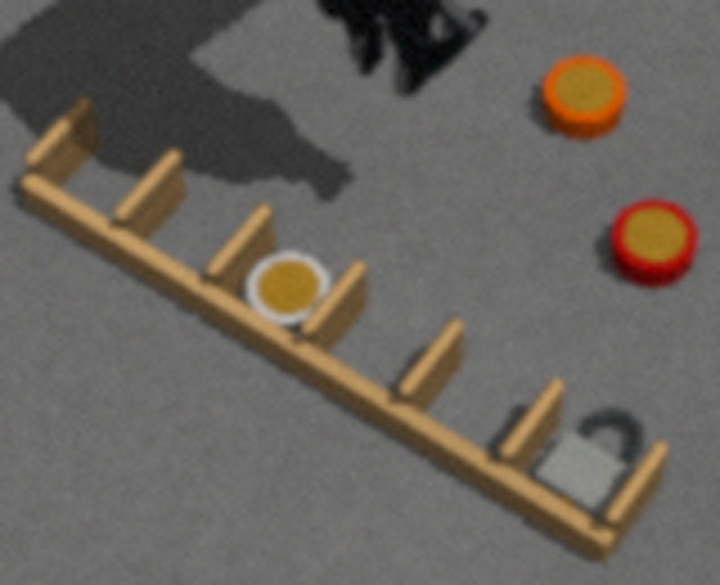

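View pics/top10.png

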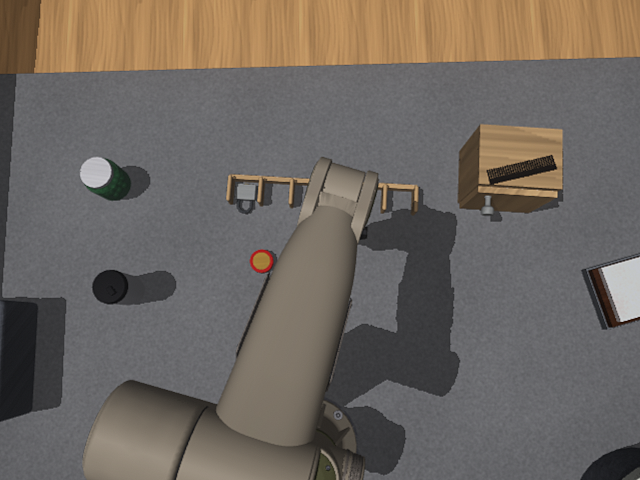

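The scene shows the tin in the gap against the board at crop (287,287), estimated x about -4 to -7 and partly hidden by the board. The top view is blocked by the arm, so I move aside to check.

```bash
python3 -m inch '[[1.5,-2,-2,0,0,0,2.4],[1.5,-3,-2,0,0,0,2.4],[1.5,-3,-2,0,0,0,2.4],[1.5,-3,0,0,0,0,2.4],[1,-3,0,0,0,0,2.4]]'
python3 -m inch '[[0,-3,0,0,0,0,2.4],[0,-3,0,0,0,0,2.4],[0,-3,0,0,0,0,2.4],[0,-2,0,0,0,0,2.4],[0,0,0,0,0,0,2.4]]'; python3 st.py
python3 - <<'E'
from fit import *
p=vision.read_camera('top');save(p,'top11');q,_=rackfit(p);W=cloud(p)
c,s=np.cos(q[2]),np.sin(q[2]); dx=W[...,0]-q[0];dy=W[...,1]-q[1]
x=(c*dx+s*dy)*1e3;y=(-s*dx+c*dy)*1e3
m=(W[...,2]>.020)&(W[...,2]<.028)&(x>-60)&(x<22)&(y>-70)&(y<-6)
h=cv2.cvtColor(p['pixels'],cv2.COLOR_RGB2HSV); b=m&(h[...,1]>120)&(x<12)
if m.sum(): print(m.sum(),np.percentile(x[m],[1,50,99]),np.percentile(y[m],[1,50,99]),'brass',b.sum(),x[b].mean(),y[b].mean())
a=p['pixels'][150:280,240:400]; cv2.imwrite('pics/top11c.png',cv2.cvtColor(cv2.resize(a,None,fx=4.5,fy=4.5,interpolation=cv2.INTER_CUBIC),cv2.COLOR_RGB2BGR))
E
```

```text
clock: 21.5
tcp_pos: [0.3902, -0.2081, 0.1787]
orientation: [0.0, 0.043, 0.999, -0.0]
wrist_force: [1.2, -0.0, 0.5]
finger_gap: 0.0237
clock: 22.0
tcp_pos: [0.3811, -0.3191, 0.1776]
orientation: [-0.0, 0.045, 0.999, 0.0]
wrist_force: [-0.7, 0.4, -0.2]
finger_gap: 0.0239
t 22.0 tcp [ 0.3811 -0.3191  0.1776] rackxy mm [-195.4 -290.4] F [-0.7  0.4 -0.2] gap 0.0239
toolx yaw err deg -0.15 z [-0.001  0.    -1.   ] q [-0.86  0.19 -0.25  1.13 -0.   -0.77]
rack [ 0.601  -0.0476 -0.0876] cost 0.0004574881277697782 767 0.006027894491233716
344 [-32.21866194  -5.68732209  21.38674777] [-63.07773026 -36.76561928 -10.81971663] brass 164 -5.353675424958334 -38.21607277892562
```

View pics/top11c.png

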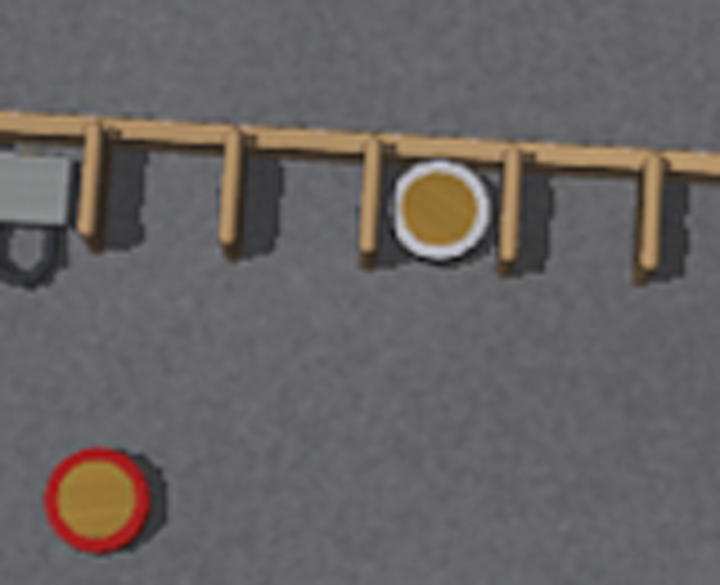

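The top crop shows the tin at (440,210), flush with the back board and centred in the gap. Measured in the rack frame it is at (-5,-38) mm. The fingers are clear of everything.

```bash
python3 -c "
from workcell import workorder
print(workorder.hand_in())"
```

```text
the job is handed in; nothing more can be done
None
```

The tin is home in the third gap from the cabinet's end, and I handed the job in at about 22 s; hand-in reported no verdict.

- **Counting:** The cabinet stands at the right (-y) end. I touched the tops of uprights 7, 6, 5 and 4 in that order with closed fingertips, at about 5 to 11 N. The touch on upright 6 landed about 4 mm off its centreline, but the contact was clear (10.5 N).
- **Pushing:** I pushed the white-rimmed tin sideways into line with the gap, then straight in with two slightly open fingertips. It stopped against the back board at about 9 N. I never gripped or lifted it.
- **Tin position:** The top camera put it at about (-5, -38) mm in the rack's frame, against a target of (-4, -38) mm, flush with the board. The scene camera read slightly shallower, about -7 mm, but the board partly hid the tin in that view.
- **Everything else:** The jar, mug, padlock, cabinet and the red and orange tins looked undisturbed in the last pictures. I compared these by eye and did not measure them. The gripper was clear of everything.
- **Label mismatch:** The list calls the tin's rim dark. The chosen tin's rim looked pale on top with a dark edge, so I picked it because the other two are the red and orange look-alikes.

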